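# Close the battery fuses, then hold the lid up for the meter reading

## Task

Someone is waiting to measure the batteries in this box under load. Close the circuit by pushing both fuse carriers on the left end of the box fully down into their base, until their flanges sit flush; then raise the box's lid, which has no stay and falls shut by itself, by its front handle and hold it 60 degrees open (within about 6 degrees) so that the posts can be reached. Finish while still holding the lid steady at that angle, do not let go, and leave the tools and small things lying round the box where they are.

Things in the scene. Friction and masses are not known exactly. Their poses are not given: they have to be found in the camera images.
- battery_box: Grey sheet-steel battery box, 124 mm deep (x), 160 wide (y), 130 high, fixed. Origin: centre of its underside; x runs from its front (handle side, towards the robot) to its hinge side, y to its left end, where a bracket carries the fuse base, z up. Fuse base: grey block 112 x 42 mm centred at y +107 mm, upper face 113 mm above the worktop, with ribs 7 mm high, 4 mm thick at x -54, 0, +54.
- fuse_front_top (a point): Centre of the flat top of the front fuse carrier (box x -27, y +107 mm). Black; flange 44 x 36 x 6 mm, above it a finger grip 28 (box x) x 16 (box y) mm, its top 26 mm above the flange's underside. Stands up to 12 mm proud, moves only straight down; fully home the flange lies on the base and the top is 139 mm above the worktop. It stays where it is left.
- fuse_front (a joint): How far the front fuse carrier is pushed in, m: 0 = 12 mm proud, 0.012 = fully home against a solid stop. Stiff contacts: about 8 N moves it.
- fuse_rear_top (a point): Centre of the flat top of the rear fuse carrier (box x +27 mm, y +107 mm), same as the front one.
- fuse_rear (a joint): How far the rear fuse carrier is pushed in, m: 0 = 12 mm proud, 0.012 = fully home. About 8 N moves it.
- lid_bar (a point): Middle of the lid's front handle: a bow of round steel bar 10 mm thick; its straight part, 74 mm long, is parallel to the box's y, 38 mm (bar centre) in front of the lid's front edge, in the plane of the lid; 127 mm above the worktop when shut. 33 mm clear between bar and lid; free above, in front and below. Turns with the lid.
- lid_hinge (a point): Middle of the lid's hinge line, along the box's far rim (box x +66 mm, 131 mm above the worktop), parallel to the box's y. The handle's bar is 172 mm from it, 4 mm below it when shut.
- lid (a joint): Opening angle of the lid, rad: 0 = shut and level, 1.047 = 60 degrees open; opens upward and away from the robot, up to 1.75. Grey sheet steel, 134 x 168 mm, about 0.4 kg (varies); weight and a light hinge spring close it from any angle up to 80 degrees (1 to 4 N at the handle), so it falls when let go.
- spanner: Loose steel ring spanner 157 x 26 x 8 mm on the worktop to the right of the box; origin under its centre, long along its x. Leave alone.
- pliers: Loose red-handled pliers 166 x 54 x 14 mm to the right of the spanner; origin under their centre, long along their x. Leave alone.
- tape_roll: Loose roll of tape, 98 mm across, 24 mm high, behind the box; origin under its centre. Leave alone.
- cap: Loose terminal cap, 26 mm across, 22 mm high, in front of and to the right of the box; origin under its centre. Leave alone.

How it is judged:
By the outcome, as a careful person would: the job done as asked, in the order asked, and still so for the second after the job is handed in, while the arm keeps its last pose, push and grip.
It also fails if it takes over 48 s, if anything falls off the work surface, if the arm or the gripper's body presses on something with over 40 N, if the wrist force passes 120 N, or if a joint passes its speed limit or range.

## Robot

A 6-joint arm with a two-finger parallel gripper is mounted at the origin on a cart in front of the work surface, level with it; the furniture and walls round the work are solid. World frame = base frame: x ahead of the robot, y to its left, z up, the work surface at z = 0. Lengths are in mm, angles in rad, forces in N, time in s.
With the tool pointing down it reaches from about 400 to 925 mm from the base axis. Payload 12.5 kg.
Tool frame: the origin (TCP) lies on the centre line of the jaws, within the pads' length; the fingertips stand 17 mm ahead of it and the grasp point (between the pads) lies 2 mm behind it; z points along the fingers, y is the line along which they close (so a half turn about z gives the same grasp; the last joint's range is limited). The gripper opens to 95 mm and grips with 3 to 60 N. Pads are 20 mm wide; open, the fingers measure 119 mm over their backs; the gripper's body (75 mm by 180 mm) begins 59 mm behind the grasp point.
Start: joints at [1.232, 0.491, 1.559, -0, 1.092, -0.106], TCP at [144.17, 608.161, 231.661] pointing down, gripper open.
Joint ranges: [-3.1, 3.1], [-0.84, 2.19], [0.05, 2.79], [-1.13, 4.28], [0.06, 2.93], [-2.69, 2.69]. Speed limits (rad/s): [2.22, 2.22, 2.79, 3.14, 3.14, 3.14].

## Interface

Orientations are given as [roll, pitch, yaw] about the fixed x, y, z axes, in that order (R = Rz(yaw) Ry(pitch) Rx(roll)).
In Python, from cell import env gives the robot as it stands.
- The arm moves only by the tool drive_tool, never from a script. Its argument "deltas" is text: rows parted by semicolons, each of 4 numbers parted by spaces: the shift along the world's x, y, z normalised to -1 to 1, where 1 is 100 mm, then the turn about the world's z normalised to -1 to 1, where 1 is 180 degrees. A call has 1 to 10 rows; each row shifts and turns the commanded pose from where the row before left it; what a row does not reach is not made up. A row lasts 1/12 s, in which the tool goes at most 41.7 mm and 7.16 degrees, less where a joint would pass 70% of its speed; a pose out of reach is approached as far as the arm can. A call with a number of a shift or a turn outside -1 to 1 is refused whole. A call with a gripper value outside its range is refused whole. "gripper" is the closure, from 0 (fully open) to 1 (shut), set as the call begins (left out, the last holds). The fingers move at their own pace and stop on an object; the grip force is fixed at half the most. Time passes only in rows, so rows that do not move let the fingers close. It gives the time, the measured TCP pose, the force, the opening and the grip force at its end, in the units of the state.
- env.state(): the state, without advancing time (a new reading comes with each control period).
- env.read_camera(name): name is "scene" or "top"; returns (picture, depth): 420x560x3 uint8, red, green, blue; 420x560 float32, mm along the optical axis (not along the pixel's ray), 0 where there is no reading.
- env.camera_params(name): a dict with "mtx" (3x3 intrinsics, pixels), "camera_from_world" (4x4, takes a point from world to camera coordinates). Camera axes: x right, y down, z forward; pixel columns grow to the right and rows downward; lengths in mm; the calibration is good to about 2 mm. A picture is of the moment at which its call begins. camera_params takes no time and is no camera call.
- env.job_done(): hands the job in; it is judged then, once.
The state is a dict: "t": time; "joints": joint angles; "qvel": joint speeds; "tau": joint torques, N m; "eef_pos": TCP position; "tcp_rot": TCP orientation; "ft_force": force on the tool from outside, world axes, zero at the start; "moment": the same for the moment, N m; "opening": opening from 0.0 (shut) to 1.0 (fully open); "grip_force": force on a finger pad.
Only numpy, scipy, OpenCV 4.12 (cv2) and the standard library are available. Lean on these libraries where they do the work, as an engineer would, in place of code of your own. Each camera call takes 0.05 s, during which the arm holds its last target. There are 200 camera calls.

## Working session

There is one attempt and no reset: what is moved stays moved. The work goes in short steps, Python scripts to look and compute and a tool call to move; the robot and the scene stay as the last step left them, time stands still between calls to the robot, and variables do not carry over. Pictures are saved under pics/ and viewed, at most 10 in all, crops included, and the job is handed in when it is done.

Besides the shell and the picture viewer there is one more tool, called in YAML: its name, and indented under it one key for each argument. drive_tool: Moves the arm, as the interface text tells. Its arguments: {"type":"object","properties":{"deltas":{"type":"string"},"gripper":{"type":"number"}},"required":["deltas"]}

```bash
mkdir -p pics
python3 - <<'E'
from cell import env
import cv2,numpy as np
for n in("scene","top"):
    p,d=env.read_camera(n); cv2.imwrite(f"pics/{n}0.png",p[...,::-1]); np.save(f"pics/{n}0.npy",d)
    c=env.camera_params(n); print(n,c["mtx"],np.round(c["camera_from_world"],3))
print(env.state())
E
```

```text
scene [[525.79333373   0.         273.55947709]
 [  0.         525.79333373 211.17308423]
 [  0.           0.           1.        ]] [[ 5.34000e-01 -8.45000e-01 -1.40000e-02 -3.98558e+02]
 [-4.73000e-01 -2.85000e-01 -8.34000e-01  3.47322e+02]
 [ 7.01000e-01  4.52000e-01 -5.52000e-01  6.49332e+02]
 [ 0.00000e+00  0.00000e+00  0.00000e+00  1.00000e+00]]
top [[538.57609238   0.         279.68976426]
 [  0.         538.57609238 206.73109502]
 [  0.           0.           1.        ]] [[ 1.900000e-02 -9.990000e-01  2.700000e-02 -1.181570e+02]
 [-9.840000e-01 -2.400000e-02 -1.770000e-01  6.081500e+02]
 [ 1.780000e-01 -2.300000e-02 -9.840000e-01  1.065746e+03]
 [ 0.000000e+00  0.000000e+00  0.000000e+00  1.000000e+00]]
{'t': 0.1, 'joints': array([ 1.23241907e+00,  4.91489156e-01,  1.55939698e+00, -1.84327196e-05,
        1.09171721e+00, -1.05589287e-01]), 'qvel': array([-0.00031486, -0.00111718,  0.00017414,  0.00019486, -0.00123487,
       -0.00019477]), 'tau': array([ 2.12547297e-03, -6.13620543e+01, -2.58601642e+01,  6.93370099e-02,
        4.69801482e-02, -5.98985343e-05]), 'eef_pos': array([144.08828602, 607.95117469, 231.12355379]), 'tcp_rot': array([-3.14058586e+00, -9.02624250e-05,  2.90881314e+00]), 'ft_force': array([ 0.1875324 ,  0.00124984, -0.50590948]), 'moment': array([ 0.00739788, -0.03274526, -0.01238955]), 'grip_force': 0.0, 'opening': 0.9991322083567669}
```

View pics/scene0.png

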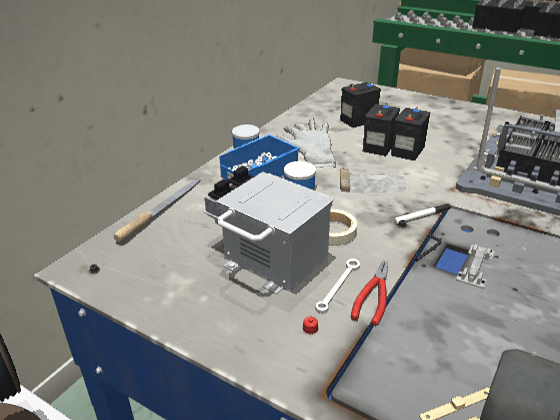

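View pics/top0.png

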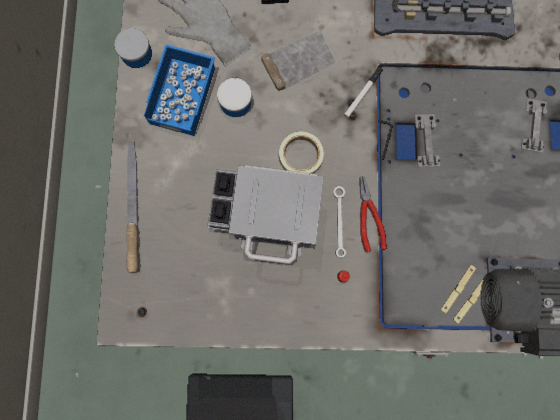

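The scene view shows the box with the lid shut, the handle towards the robot and the fuses at its left end. In the top view the lid is at about (277,205), the bar at (271,260) and the fuses at (224,184) and (220,212).

```bash
cat > h.py <<'E'
import numpy as np,cv2
from cell import env
def pts(n,d):
    c=env.camera_params(n);K=c["mtx"];T=np.linalg.inv(c["camera_from_world"])
    v,u=np.mgrid[:420,:560]
    P=np.stack([(u-K[0,2])/K[0,0]*d,(v-K[1,2])/K[1,1]*d,d],-1)
    return P@T[:3,:3].T+T[:3,3]
def ray(n,uv,z):
    c=env.camera_params(n);K=c["mtx"];T=np.linalg.inv(c["camera_from_world"])
    r=T[:3,:3]@np.linalg.inv(K)@np.array([*uv,1.]);o=T[:3,3]
    return o+r*(z-o[2])/r[2]
E
python3 - <<'E'
from h import *
d=np.load("pics/top0.npy");im=cv2.imread("pics/top0.png");W=pts("top",d)
m=((W[...,2]>105)&(W[...,2]<175)).astype(np.uint8);m[:150]=0;m[280:]=0;m[:,:195]=0;m[:,335:]=0
g=im.max(2)
lid=(m>0)&(g>110)&(W[...,2]>122)
lidm=cv2.morphologyEx(lid.astype(np.uint8),cv2.MORPH_OPEN,np.ones((15,15)))
r=cv2.minAreaRect(cv2.findNonZero(lidm));print(r,[np.round(ray("top",p,133),1) for p in cv2.boxPoints(r)])
print("lid z",np.median(W[lidm>0][:,2]))
blk=(m>0)&(g<60)
n,l,s,c=cv2.connectedComponentsWithStats(blk.astype(np.uint8))
for i in range(1,n):
    if s[i,4]>30: q=W[l==i];print(s[i],c[i],np.round(np.percentile(q,[5,50,95],axis=0),0))
# fuse grip tops
for i,(u,v) in enumerate([(224,184),(220,212)]):
    S=W[v-14:v+14,u-14:u+14].reshape(-1,3);t=S[S[:,2]>142];print("top",len(t),t.mean(0).round(1) if len(t) else '',np.percentile(S[:,2],[50,90,98]).round(1))
bar=(m>0)&(g>110)&(lidm==0)
bar[:256]=0;bar[:,:240]=0
v,u=np.nonzero(bar);print("bar",len(u));q=W[bar];print(q.mean(0).round(1));print(q[q[:,1].argmin()],q[q[:,1].argmax()])
cv2.imwrite("pics/c0.png",cv2.resize(im[150:280,190:340],None,fx=5,fy=4.6,interpolation=cv2.INTER_CUBIC)[:600,:800])
E
```

```text
((276.0947570800781, 203.46084594726562), (86.77691650390625, 69.55887603759766), 7.305759906768799) [array([544.2,  -6.2, 133. ]), array([680.9, -18.6, 133. ]), array([ 663.1, -187.9,  133. ]), array([ 526.7, -171.6,  133. ])]
lid z 134.76275378087462
[214 173  21  24 408] [224.19362745 184.27941176] [[620.  -9. 116.]
 [637.   5. 132.]
 [660.  22. 151.]]
[210 199  21  25 398] [220.32663317 211.14572864] [[567.  -3. 123.]
 [585.  11. 128.]
 [606.  28. 147.]]
top 133 [636.6   5.7 163.9] [129.2 148.4 151.7]
top 129 [583.6  11.5 161.3] [125.5 145.3 147.7]
bar 222
[496.6 -93.7 129.8]
[ 502.60796147 -134.58004185  124.80746486] [500.45461749 -42.49220742 126.51474294]
```

View pics/c0.png

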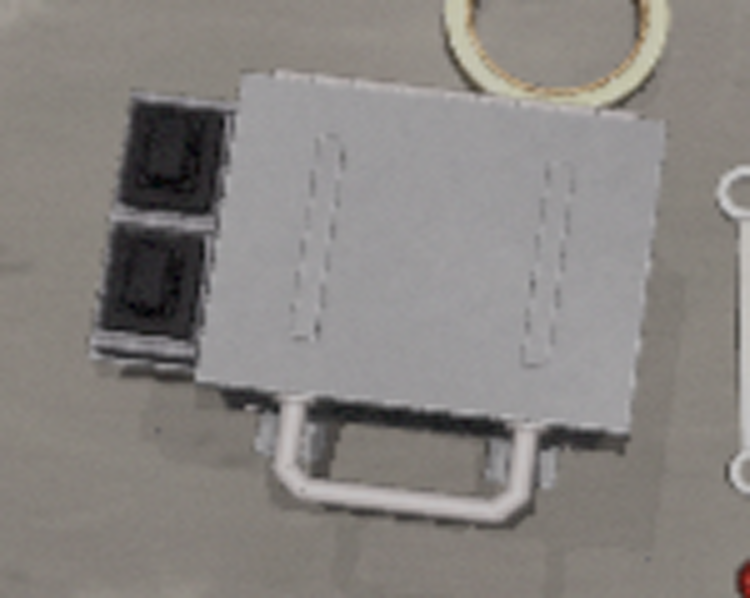

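drive_tool:
  deltas: "0.22 -0.3 0 -0.038;0.22 -0.3 0 -0.038;0.22 -0.3 0 -0.038;0.22 -0.3 0 -0.038;0.22 -0.3 0 -0.038;0.22 -0.3 0 -0.038;0.22 -0.3 0 -0.038;0.22 -0.3 0 -0.038;0.22 -0.3 0 -0.038;0.22 -0.3 0 -0.038"
  gripper: 1

```text
t: 0.93
eef_pos: [364.8, 306.5, 231.6]
tcp_rot: [-3.142, 0.0, 1.709]
ft_force: [1.2, -0.4, 0.7]
opening: 0.358
grip_force: 0.0
```

Run:
```python
from h import *
for p in [(224.2,184.3),(220.3,211.1)]: print(ray("top",p,135).round(1))
d=np.load("pics/scene0.npy");W=pts("scene",d);im=cv2.imread("pics/scene0.png")
m=(im.max(2)<60)&(W[...,2]>113)&(W[...,2]<165);m[:,:195]=0;m[:,260:]=0;m[:150]=0;m[215:]=0
n,l,s,c=cv2.connectedComponentsWithStats(m.astype(np.uint8))
for i in range(1,n):
    if s[i,4]>15: q=W[l==i];print(s[i],c[i],np.round(np.percentile(q,[3,50,97],axis=0),0))
cv2.imwrite("pics/c1.png",cv2.resize(im[150:250,190:300],None,fx=6,fy=6,interpolation=cv2.INTER_CUBIC))
```

```text
[637.9   5.6 135. ]
[585.   11.1 135. ]
[208 167  46  33 523] [230.12619503 182.78202677] [[565.  -6. 124.]
 [616.   5. 134.]
 [650.  24. 149.]]
```

View pics/c1.png

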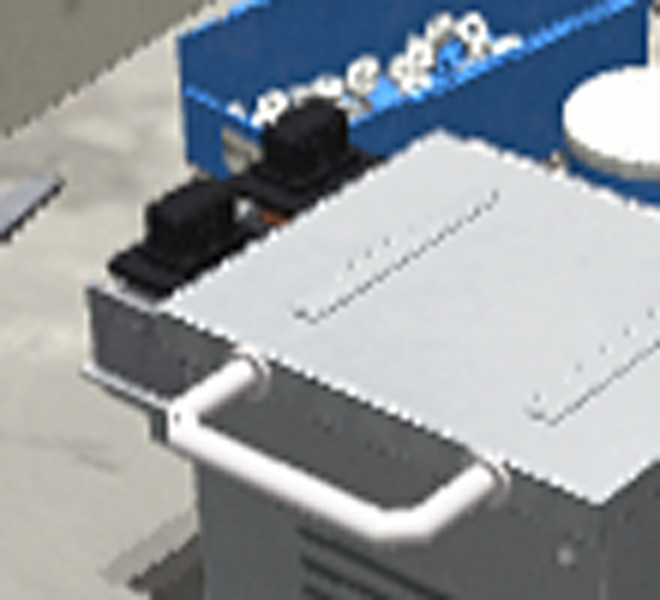

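The crop shows both carriers standing proud (front near scene pixel (222,188), rear near (241,172)), with the bar free in front.

drive_tool:
  deltas: "0.222 -0.295 0 -0.02;0.222 -0.295 0 -0.02;0.222 -0.295 0 -0.02;0.222 -0.295 0 -0.02;0.222 -0.295 0 0;0.222 -0.295 0 0;0.222 -0.295 0 0;0.222 -0.295 -0.1 0;0.222 -0.295 -0.1 0;0.222 -0.295 -0.1 0"
  gripper: 1

```text
t: 1.77
eef_pos: [586.9, 11.4, 201.1]
tcp_rot: [-3.142, -0.0, 1.463]
ft_force: [-0.1, 0.2, 1.1]
opening: 0.006
grip_force: 0.0
```

drive_tool:
  deltas: "0 0 -0.1 0;0 0 -0.1 0;0 0 0 0"

```text
t: 2.02
eef_pos: [584.9, 13.4, 179.4]
tcp_rot: [-3.138, -0.0, 1.463]
ft_force: [-0.3, -0.1, -0.0]
opening: 0.006
grip_force: 0.0
```

Run:
```python
from h import *
p,d=env.read_camera("scene");t,_=env.read_camera("top")
a=cv2.resize(p[110:230,170:300,::-1],None,fx=3,fy=4.5,interpolation=2);a=cv2.resize(p[120:230,175:285,::-1],(400,400));b=cv2.resize(t[140:250,170:280,::-1],(400,400))
cv2.imwrite("pics/c2.png",np.hstack([a,b]));print(env.state()["eef_pos"])
```

```text
[585.51847149  14.0999153  181.56009161]
```

View pics/c2.png

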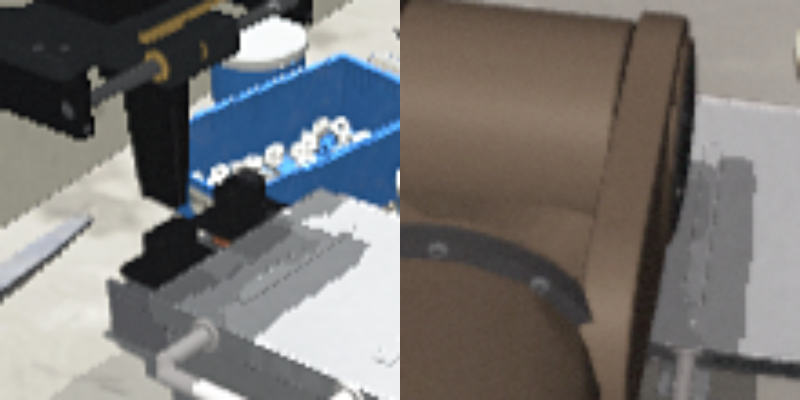

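drive_tool:
  deltas: "0.01 -0.02 -0.05 0;0 0 -0.05 0;0 0 -0.03 0;0 0 -0.03 0;0 0 -0.03 0;0 0 -0.03 0;0 0 -0.02 0"

```text
t: 2.7
eef_pos: [587.1, 11.4, 158.0]
tcp_rot: [3.141, -0.0, 1.464]
ft_force: [-2.2, 1.7, 8.2]
opening: 0.0
grip_force: 4.0
```

drive_tool:
  deltas: "0 0 -0.01 0;0 0 -0.01 0;0 0 0 0"

```text
t: 2.95
eef_pos: [587.2, 11.4, 156.2]
tcp_rot: [3.141, -0.0, 1.464]
ft_force: [-1.8, 0.7, 6.8]
opening: 0.006
grip_force: 3.4
```

drive_tool:
  deltas: "0 0 -0.01 0;0 0 0 0;0 0 -0.01 0;0 0 0 0"

```text
t: 3.28
eef_pos: [587.3, 11.4, 156.0]
tcp_rot: [3.14, -0.0, 1.464]
ft_force: [-8.0, 2.5, 24.7]
opening: 0.002
grip_force: 12.3
```

The front carrier is on its stop: the tip is at 139 mm and the force rose to 25 N. Next the rear one.

drive_tool:
  deltas: "0 0 0.15 0;0 0 0.15 0;0.18 -0.02 0 0;0.18 -0.02 0 0;0.178 -0.018 0 0;0 0 -0.05 0;0 0 -0.05 0;0 0 -0.03 0;0 0 -0.03 0;0 0 -0.03 0"

```text
t: 4.12
eef_pos: [640.2, 5.5, 164.8]
tcp_rot: [-3.141, 0.0, 1.464]
ft_force: [-4.1, 0.7, 8.7]
opening: 0.003
grip_force: 4.0
```

drive_tool:
  deltas: "0 0 -0.03 0;0 0 -0.03 0;0 0 -0.02 0;0 0 -0.01 0;0 0 0 0"

```text
t: 4.53
eef_pos: [640.2, 5.5, 156.3]
tcp_rot: [-3.141, 0.0, 1.464]
ft_force: [-3.6, 0.0, 5.9]
opening: 0.005
grip_force: 3.1
```

drive_tool:
  deltas: "0 0 -0.01 0;0 0 0 0;0 0 -0.01 0;0 0 0 0"

```text
t: 4.87
eef_pos: [640.3, 5.5, 156.1]
tcp_rot: [3.141, 0.0, 1.464]
ft_force: [-9.7, -0.4, 21.2]
opening: 0.005
grip_force: 10.7
```

Run:
```python
from h import *
im=cv2.imread("pics/top0.png").max(2).astype(float)
P=[]
for u in range(254,288):
    c=im[252:270,u]; w=np.clip(c-160,0,None)
    if w.sum()>50: P.append(ray("top",(u,252+(w*np.arange(18)).sum()/w.sum()),128))
P=np.array(P);print(P[::3].round(1));f=np.polyfit(P[:,1],P[:,0],1);print(f,np.degrees(f[0]))
row=im[255,235:310];print(row.astype(int))
W=ray("top",(248,250),127),ray("top",(294,254),127);print(W)
```

```text
[[ 500.3  -55.9  128. ]
 [ 499.5  -61.7  128. ]
 [ 499.   -67.4  128. ]
 [ 498.3  -73.2  128. ]
 [ 497.7  -78.9  128. ]
 [ 497.2  -84.7  128. ]
 [ 496.4  -90.4  128. ]
 [ 495.8  -96.2  128. ]
 [ 495.4 -101.9  128. ]
 [ 494.6 -107.7  128. ]
 [ 494.2 -113.5  128. ]
 [ 493.5 -119.2  128. ]]
[1.06020199e-01 5.06127575e+02] 6.074509970389447
[133 133 132 133 132 131 134 134 114 107 109 106 155 179 194 191 186 184
 181 180 173 173 168 166 161 155 152 151 140 129 121 114 117 114 125 125
 125 126 125 126 130 127 128 130 131 130 130 127 127 128 115 110 110 112
 122 133 145 176 193 188 166 109  79 148 160 140 130 123 125 125 126 126
 126 129 125]
(array([511.95262429, -44.07730399, 127.        ]), array([ 506.20967008, -132.48635118,  127.        ]))
```

drive_tool:
  deltas: "0 0 0.25 0;0 0 0.25 0;-0.2 0 0.1 0;-0.2 -0.15 0.1 0;-0.2 -0.15 0.1 0;-0.2 -0.15 0 0;-0.2 -0.15 0 0;-0.2 -0.15 0 0;-0.2 -0.15 0 0;0 0 0 0"
  gripper: 0.68

```text
t: 5.7
eef_pos: [497.8, -85.9, 233.8]
tcp_rot: [-3.141, 0.0, 1.462]
ft_force: [0.3, -0.1, -0.5]
opening: 0.318
grip_force: 0.0
```

drive_tool:
  deltas: "0 0 -0.25 0;0 0 -0.25 0;-0.01 -0.01 -0.25 0;0 0 0 0"

```text
t: 6.03
eef_pos: [498.2, -85.0, 155.3]
tcp_rot: [-3.136, -0.001, 1.464]
ft_force: [-0.4, -0.3, -0.3]
opening: 0.319
grip_force: 0.0
```

Run:
```python
from h import *
p,d=env.read_camera("scene");t,_=env.read_camera("top")
a=cv2.resize(p[130:260,175:305,::-1],(400,400));b=cv2.resize(t[150:280,190:320,::-1],(400,400))
cv2.imwrite("pics/c3.png",np.hstack([a,b]));print(env.state()["eef_pos"])
```

```text
[499.94522505 -85.39923042 158.77626415]
```

View pics/c3.png

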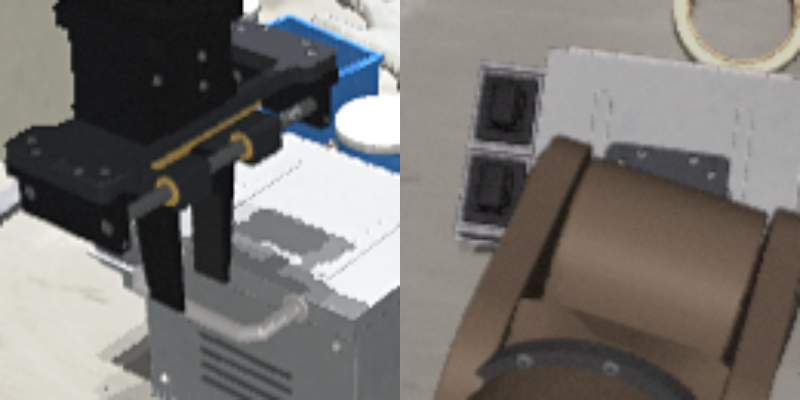

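The fingers straddle the bar (outer finger at about scene pixel (230,230), inner one at (244,220)). Both carriers look seated.

drive_tool:
  deltas: "-0.01 0 -0.1 0;0 0 -0.1 0;0 0 -0.08 0;0 0 0 0"

```text
t: 6.47
eef_pos: [498.8, -85.5, 130.0]
tcp_rot: [-3.141, -0.0, 1.464]
ft_force: [-0.8, 0.4, 0.0]
opening: 0.326
grip_force: 0.0
```

drive_tool:
  deltas: "0 0 0 0;0 0 0 0;0 0 0 0;0 0 0 0;0 0 0 0;0 0 0 0"
  gripper: 1

```text
t: 6.97
eef_pos: [497.3, -85.4, 130.5]
tcp_rot: [-3.138, -0.0, 1.464]
ft_force: [-7.1, -1.4, 0.6]
opening: 0.092
grip_force: 30.0
```

drive_tool:
  deltas: "0 0 0.075 0;0.003 0 0.075 0;0.006 -0.001 0.075 0;0.01 -0.001 0.074 0;0.013 -0.001 0.074 0;0.016 -0.002 0.073 0;0.019 -0.002 0.073 0;0.023 -0.002 0.071 0;0 0 0 0"

```text
t: 7.72
eef_pos: [505.3, -86.3, 190.1]
tcp_rot: [-3.135, -0.0, 1.464]
ft_force: [-13.9, -2.3, 1.9]
opening: 0.095
grip_force: 30.0
```

drive_tool:
  deltas: "0.015 -0.002 0.07 0;0.024 -0.003 0.069 0;0.03 -0.003 0.068 0;0.034 -0.004 0.067 0;0.037 -0.004 0.064 0;0.04 -0.004 0.063 0;0.043 -0.005 0.062 0;0.046 -0.005 0.061 0;0 0 0 0"

```text
t: 8.47
eef_pos: [531.9, -89.1, 243.1]
tcp_rot: [-3.134, -0.0, 1.464]
ft_force: [-21.4, 0.6, 12.7]
opening: 0.097
grip_force: 30.0
```

drive_tool:
  deltas: "-0.016 0 0.012 0;0 0 0 0"

```text
t: 8.63
eef_pos: [531.9, -89.2, 243.4]
tcp_rot: [-3.139, -0.0, 1.464]
ft_force: [-6.6, 2.5, 2.6]
opening: 0.096
grip_force: 30.0
```

drive_tool:
  deltas: "0.046 -0.005 0.059 0;0.049 -0.005 0.057 0;0.052 -0.006 0.054 0;0.054 -0.006 0.052 0;0.055 -0.006 0.05 0;0.057 -0.006 0.048 0;0.059 -0.006 0.046 0;0 0 0 0;0 0 0 0"

```text
t: 9.38
eef_pos: [569.6, -93.3, 281.2]
tcp_rot: [-3.14, 0.0, 1.464]
ft_force: [-10.6, 1.1, 11.7]
opening: 0.093
grip_force: 30.0
```

Run:
```python
from h import *
p,d=env.read_camera("scene");t,e=env.read_camera("top")
a=cv2.resize(p[80:260,175:355,::-1],(400,400));b=cv2.resize(t[140:300,190:350,::-1],(400,400))
cv2.imwrite("pics/c4.png",np.hstack([a,b]));s=env.state();print(s["eef_pos"],s["ft_force"])
x=np.array([.9943,-.106]);y=np.array([.106,.9943]);o=np.array([602,-98])
# lid surface points from depth: normal fit among points over the box, above the rim, in front of hinge
for n,q in(("scene",d),("top",e)):
    W=pts(n,q);bx=(W[...,:2]-o)@x;by=(W[...,:2]-o)@y;z=W[...,2]
    m=(bx>-15)&(bx<70)&(abs(by)<80)&(z>140)&(z<280)&(abs(np.degrees(np.arctan2(z-133,66-bx))-60)<15)
    P=np.c_[bx[m],by[m],z[m]];print(n,len(P))
    if len(P)<100: continue
    for _ in range(4):
        c=np.median(P,0);v=np.linalg.svd(P-P.mean(0),full_matrices=False)[2][2];r=(P-P.mean(0))@v;P=P[abs(r)<6]
    v*=np.sign(v[2]);print(len(P),v,np.degrees(np.arctan2(-v[0],v[2])),np.degrees(np.arccos(v[2])),P.min(0),P.max(0))
```

```text
[569.39576461 -93.31787851 281.07824406] [-11.23418328   2.03059413  11.3506409 ]
scene 1564
1550 [8.12132190e-01 4.08680765e-04 5.83473340e-01] -54.30478502467042 54.30478846227036 [-14.94824406 -79.55693041 140.09188198] [ 62.51192233  79.83565659 246.97320462]
top 33
```

View pics/c4.png

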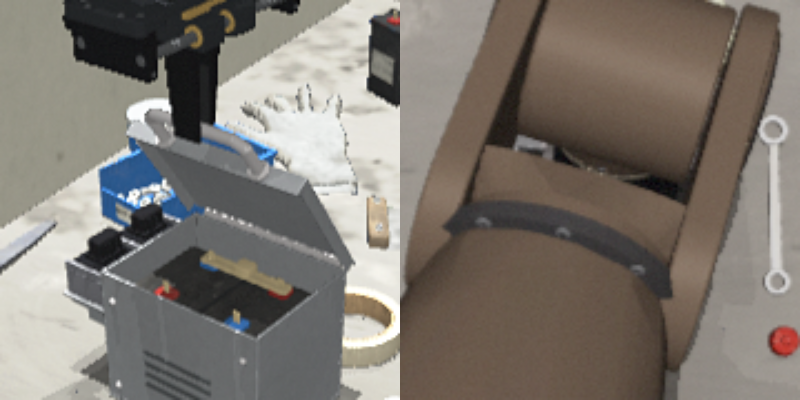

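The picture shows the lid held open by the bar, with both carriers down. The scene depth suggests about 54 degrees. I'll check the bias of that fit against the shut lid.

```bash
cat >> h.py <<'E'
X=np.array([.9943,-.106]);Y=np.array([.106,.9943]);O=np.array([602,-98])
def ang(q,lo,hi,z0,z1):
    W=pts("scene",q);bx=(W[...,:2]-O)@X;by=(W[...,:2]-O)@Y;z=W[...,2]
    m=(bx>lo)&(bx<hi)&(abs(by)<60)&(z>z0)&(z<z1)
    P=np.c_[bx[m],by[m],z[m]]
    for _ in range(6):
        c=P.mean(0);v=np.linalg.svd(P-c,full_matrices=False)[2][2];P=P[abs((P-c)@v)<4]
    v*=np.sign(v[2]);c=P.mean(0)
    return len(P),v.round(3),np.degrees(np.arctan2(v[0],v[2])).round(1),c.round(1),(c[0]-0+ (c[2]-131)*v[2]/v[0]).round(1) if abs(v[0])>.2 else ''
E
python3 - <<'E'
from h import *
print(ang(np.load("pics/scene0.npy"),-55,55,120,150))
_,d=env.read_camera("scene");print(ang(d,-5,50,155,235));print(ang(d,10,50,150,220))
s=env.state();print(s["eef_pos"],s["ft_force"])
E
```

```text
(2153, array([-0.008, -0.   ,  1.   ]), np.float64(-0.5), array([ -2.7,  -2.2, 134. ]), '')
(781, array([0.829, 0.   , 0.559]), np.float64(56.0), array([ 30.5,  -2.1, 186.1]), np.float64(67.7))
(780, array([0.829, 0.   , 0.559]), np.float64(56.0), array([ 30.5,  -2.1, 186.1]), np.float64(67.6))
[569.38127538 -93.33023798 281.06541033] [-10.23112934   2.10798784  11.31275157]
```

drive_tool:
  deltas: "0.026 -0.003 0.025 0;0.026 -0.003 0.025 0;0.025 -0.003 0.024 0;0 0 0 0;0 0 0 0"

```text
t: 9.95
eef_pos: [578.1, -94.4, 287.3]
tcp_rot: [-3.141, -0.0, 1.464]
ft_force: [-4.0, 0.7, 0.5]
opening: 0.095
grip_force: 30.0
```

Run:
```python
from h import *
p,d=env.read_camera("scene");print(ang(d,-5,50,155,235));print(ang(d,10,55,150,220))
s=env.state();print(s["eef_pos"],s["ft_force"],s["grip_force"],s["opening"])
W=pts("scene",d)
bx=(W[...,:2]-O)@X;by=(W[...,:2]-O)@Y;z=W[...,2]
for f in(-27,27):
    m=(abs(bx-f)<12)&(abs(by-107)<6)&(z>110)&(z<175)
    print(f,np.percentile(z[m],[50,90,97]).round(1))
cv2.imwrite("pics/c5.png",cv2.resize(p[80:260,175:355,::-1],(600,600)))
```

```text
(966, array([ 0.864, -0.   ,  0.503]), np.float64(59.8), array([ 31.9,  -1.9, 191.7]), np.float64(67.3))
(1052, array([ 0.864, -0.   ,  0.503]), np.float64(59.8), array([ 34.6,  -1.7, 187.2]), np.float64(67.3))
[578.06004689 -94.36790728 287.21191397] [-2.97318346  1.34524575  0.45577977] 29.998934268951416 0.09606845505933231
-27 [138.  139.3 139.8]
27 [137.8 139.3 139.8]
```

View pics/c5.png

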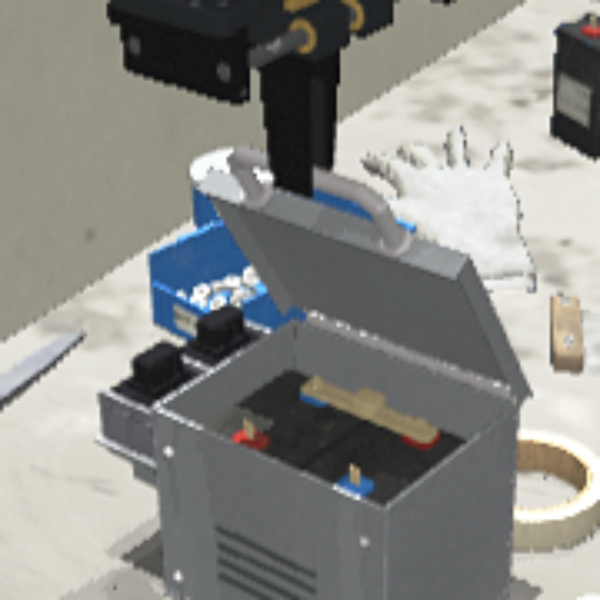

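The lid is held at about 60 degrees, and the depth reads both carrier tops at about 139 mm, which is home. The grip is steady with little force, so I'll hand in.

```bash
python3 -c "
from cell import env
print(env.job_done())"
```

```text
the job is handed in; nothing more can be done
None
```

Both fuse carriers are pushed fully home, the lid is held at about 60° by its handle, the loose things were left untouched, and the job is handed in.

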